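# Clear the camera slider and feel its travel

## Task

A modelling tool has been left lying across the tubes of the little camera slider: lift it off first and lay it flat inside the wooden tool tray. Then take hold of the slider's carriage and run it slowly, taking a few seconds each way, through its full travel to feel for sticky spots: all the way to the end stop farther from you, then all the way back to the end stop nearer you, and leave it there. Do not knock over or shift the brush jar, the wax pot or the varnish jar.

Things in the scene. Friction and masses are not known exactly. Their poses are not given: they have to be found in the camera images.
- slider: Tabletop camera slider, fixed, 380 mm long (its x) by 112 mm wide. Two aluminium tubes of 16 mm run along x at y = +32 and -32 mm, tops 43 mm above the bench; between them a 48 mm gap, open down to the bench. Black end blocks 20 mm thick, 55 mm high, at x = -180 (nearer the robot) and +180 mm (farther). Origin: on the bench at the slider's middle; +x to the far end, z up.
- plate (a point): Middle of the carriage plate's top, 58 mm above the bench, at (q - 0.120 m, 0, 0.058 m) in the slider's frame at carriage travel q. The carriage is a black plate 100 mm (along the tubes) by 96 mm riding on both tubes, with a red-and-black mini ball head standing at its middle. At the start it is 20 to 70 mm from the near stop.
- carriage (a joint): Travel of the carriage along the slider's +x, in m: 0 = against the near end stop, 0.24 = against the far one. It runs with about 1.5 N of drag and stays where it is left. A dab of wax on one tube makes it drag more (under 8 N in all) in places; that is not the end. Moving it faster than 0.3 m/s, or while the tool still lies on the tubes, is a fault.
- head_top (a point): Centre of the ball head's flat top, 116 mm above the bench, at (q - 0.120 m, 0, 0.116 m) in the slider's frame. The head is round about the vertical: top disc 38 mm diameter (104 to 116 mm high), 16 mm stem (96 to 104), red body 36 mm (66 to 96). A 13 mm locking knob juts to 33 mm from the axis on the slider's +y side, 66 to 80 mm high. Hold the head above 82 mm.
- tool: Loose modelling tool, 45 g, 176 mm long along its x: boxwood handle 100 x 15 x 13 mm (x, y, z) in the middle, a thin steel spatula at +x and a steel wire loop at -x. At the start it lies flat across the two tubes, beyond the carriage, roughly square to them, balanced with its middle over the gap. Origin: middle of the handle's underside, z up.
- tool_mid (a point): Centre of the tool's handle, 6.5 mm above its underside.
- tray: Dark wooden open tool tray, fixed, empty: outside 240 mm (its x) by 130 mm (its y) by 24 mm high, walls and floor 6 mm thick. Stands to the left or right of the slider. Origin: centre of its underside on the bench, z up.
- brush_jar: Dark steel jar of short brushes, 74 mm diameter, about 180 mm high over the brushes, 380 g, loose, upright; origin at the centre of its base. To be left alone.
- wax_pot: Small terracotta bowl, 64 mm diameter, 40 mm high, loose; origin at the centre of its base. To be left alone.
- varnish: Amber glass jar with black cap, 54 mm diameter, 85 mm high, loose; origin at the centre of its base. To be left alone.

How it is judged:
By the outcome, as a careful person would: the job done as asked, in the order asked, and still so for the second after the job is handed in, with the robot touching nothing.
It also fails if it takes over 69 s, if anything falls off the work surface, if the arm or the gripper's body presses on something with over 40 N, if the wrist force passes 120 N, or if a joint passes its speed limit or range.

## Robot

A 6-joint arm with a two-finger parallel gripper is mounted at the origin on the work surface. World frame = base frame: x ahead of the robot, y to its left, z up, the work surface at z = 0. Lengths are in m, angles in degrees, forces in N, time in s.
With the tool pointing down it reaches from about 0.25 to 0.725 m from the base axis. Payload 9.7 kg.
Tool frame: the origin (TCP) lies at the very end of the fingers, on their centre line; the grasp point (between the pads) lies 19 mm behind it (bot.hold_point_z is the distance from the TCP to the grasp point, in m); z points along the fingers, y is the line along which they close (so a half turn about z gives the same grasp; the last joint's range is limited). The gripper opens to 85 mm and grips with 20 to 120 N. Pads are 22 mm wide; open, the fingers measure 114 mm over their backs; the gripper's body (76 mm by 85 mm) begins 54 mm behind the grasp point. The pads swing forward as they close: fully open they stand 13 mm farther back than shut.
Start: joints at [76.261, 4.979, 10.078, 95.1, 0, 90], TCP at [0.131, 0.534, 0.231] pointing down, gripper open.
Joint ranges: [-179.16, 179.16], [-48.56, 103.87], [-65.8, 70.77], [-126.05, 130.52], [-82.76, 87.17], [-180, 180]. Speed limits (degrees/s): [127.2, 127.2, 147.25, 180, 180, 180].

## Interface

Orientations are given as [roll, pitch, yaw] about the fixed x, y, z axes, in that order (R = Rz(yaw) Ry(pitch) Rx(roll)).
In Python, from workcell import bot gives the robot as it stands.
- The arm moves only by the tool play_rows, never from a script. Its argument "targets" is a list of rows, each an object with "grip": the closure in counts, from 0 (fully open) to 255 (shut); "linear": the shift along the world's x, y, z in cm, a list of three; "delta_rot": the turn, a rotation vector about the world's x, y, z in rad, a list of three. A call has 1 to 10 rows; each row is the pose to reach, as a shift and turn from the pose commanded when the call began; what a row does not reach only later rows make up. A row lasts 1/10 s, in which the tool goes at most 50 mm and 8.59 degrees, less where a joint would pass 70% of its speed; a pose out of reach is approached as far as the arm can. A call with a gripper value outside its range is refused whole. The fingers move at their own pace and stop on an object; "force" is the grip in N (left out, the last holds). Time passes only in rows, so rows that repeat a pose let the fingers close. It gives the time, the measured TCP pose, the force, the opening and the grip force at its end, in the units of the state.
- bot.get_obs(): the state, without advancing time (a new reading comes with each control period).
- bot.camera(name): name is "scene" or "top"; returns a dict with "color" (480x640x3 uint8, red, green, blue), "range_z" (480x640 float32, m along the optical axis (not along the pixel's ray), 0 where there is no reading), "fov_y" (degrees; the focal length in pixels is half the picture's height over the tangent of half this angle, whatever the lens; pixels are square), "cx", "cy" (the principal point, pixels), "dist_coeffs" ([k1, k2, p1, p2, k3] as OpenCV has them; the pictures are not rectified), "world_to_cam" (4x4, takes a point from world to camera coordinates). Camera axes: x right, y up, looking along -z (the intrinsics and any distortion apply to the point x, -y, -z); pixel columns grow to the right and rows downward; lengths in m; the calibration is good to about 2 mm. A picture is of the moment at which its call begins.
- bot.job_done(): hands the job in; it is judged then, once.
Trained networks look in a picture, given as the dict that the camera call returned (one of the last four; its "shot" number tells which), for a name from the list of things; names that differ only in an ending like _2 or _b are one class to them, and where a whole thing is asked for, a point or a joint stands for the part that bears it (a point fixed in the world has none). Each returns a list of dicts, best first, with "conf" (0 to 1); they miss things now and then, are a little off and sometimes report something else, mostly with a low value. They report only what shows in the picture. A call takes as long as a camera call.
- bot.search_frame(picture, target): "box" ([left, top, right, bottom] in pixels, round what is visible of it).
- bot.trace(picture, target): "pixels" (480x640 bool, what is visible of it) and "box" ([left, top, right, bottom] in pixels, round what is visible of it).
- bot.pinpoint(picture, target): "pixel" ([column, row] in pixels: a listed point, or the origin of a listed thing).
The state is a dict: "time": time; "q": joint angles; "qd": joint speeds; "joint_efforts": joint torques, N m; "ee_pos": TCP position; "tcp_rot": TCP orientation; "wrist_force": force on the tool from outside, world axes, zero at the start; "torque": the same for the moment, N m; "opening": finger opening in m; "grasp_force": force on a finger pad.
Only numpy, scipy, OpenCV 4.12 (cv2) and the standard library are available. Lean on these libraries where they do the work, as an engineer would, in place of code of your own. Each camera call takes 0.05 s, during which the arm holds its last target. There are 200 camera calls.

## Working session

There is one attempt and no reset: what is moved stays moved. The work goes in short steps, Python scripts to look and compute and a tool call to move; the robot and the scene stay as the last step left them, time stands still between calls to the robot, and variables do not carry over. Pictures are saved under pics/ and viewed, at most 10 in all, crops included, and the job is handed in when it is done.

Besides the shell and the picture viewer there is one more tool, called as name(argument=value, ...), one argument or row to a line, values as JSON. play_rows: Moves the arm, as the interface text tells. Its arguments: {"type":"object","properties":{"targets":{"type":"array","items":{"type":"object","properties":{"grip":{"type":"number"},"linear":{"type":"array","items":{"type":"number"}},"delta_rot":{"type":"array","items":{"type":"number"}}}}},"force":{"type":"number"}},"required":["targets"]}

```bash
mkdir -p pics
cat > h.py <<'E'
import numpy as np, cv2
from workcell import bot
def intr(p):
    f=240/np.tan(np.radians(p["fov_y"])/2)
    return np.array([[f,0,p["cx"]],[0,f,p["cy"]],[0,0,1]]),np.array(p["dist_coeffs"],float)
def rays(p,px):
    K,d=intr(p); n=cv2.undistortPoints(np.array(px,float).reshape(-1,1,2),K,d).reshape(-1,2)
    return np.c_[n[:,0],-n[:,1],-np.ones(len(n))]
def onz(p,px,z):
    T=np.linalg.inv(np.array(p["world_to_cam"])); r=rays(p,px)@T[:3,:3].T; o=T[:3,3]
    return o+r*((z-o[2])/r[:,2])[:,None]
def cloud(p,mask):
    v,u=np.nonzero(mask&(p["range_z"]>0)); z=p["range_z"][v,u]
    T=np.linalg.inv(np.array(p["world_to_cam"])); r=rays(p,np.c_[u,v])*z[:,None]
    return r@T[:3,:3].T+T[:3,3]
def save(p,n,box=None):
    c=p["color"][:,:,::-1]
    if box: c=cv2.resize(c[box[1]:box[3],box[0]:box[2]],None,fx=2,fy=2)
    cv2.imwrite("pics/"+n,c)
E
python3 - <<'E'
from h import *
np.set_printoptions(precision=4,suppress=True)
for n in("top","scene"):
    p=bot.camera(n); save(p,n+"1.png")
    for t,z in(("slider",0),("plate",.058),("head_top",.116),("tool",.043),("tool_mid",.0495),("tray",0),("brush_jar",0),("wax_pot",0),("varnish",0)):
        r=bot.pinpoint(p,t)[:2]
        print(n,t,[(round(x["conf"],2),np.round(x["pixel"]),onz(p,[x["pixel"]],z)[0]) for x in r])
    for t in("tool","tray","slider"):
        r=bot.trace(p,t)[:1]
        if r:
            c=cloud(p,r[0]["pixels"]); m=np.median(c,0)
            (rc,wh,a)=cv2.minAreaRect(c[:,:2].astype(np.float32))
            print(t,r[0]["conf"],r[0]["box"],len(c),m,rc,wh,a,np.percentile(c[:,2],[5,95]))
E
```

```text
top slider [(0.9, array([259., 238.]), array([0.5389, 0.1756, 0.    ]))]
top plate [(0.6, array([259., 276.]), array([0.4466, 0.1662, 0.058 ]))]
top head_top [(0.55, array([257., 277.]), array([0.4423, 0.1611, 0.116 ]))]
top tool [(0.94, array([250., 193.]), array([0.6393, 0.1907, 0.043 ]))]
top tool_mid [(0.78, array([246., 197.]), array([0.6277, 0.1992, 0.0495]))]
top tray [(0.57, array([417., 238.]), array([ 0.5357, -0.1955,  0.    ]))]
top brush_jar [(0.68, array([148., 258.]), array([0.4949, 0.4384, 0.    ]))]
top wax_pot [(0.6, array([513., 291.]), array([ 0.4103, -0.413 ,  0.    ]))]
top varnish [(0.71, array([523., 253.]), array([ 0.4973, -0.4395,  0.    ]))]
tool 0.93 [212.7, 184.1, 274.5, 210.5] 371 [0.628  0.1975 0.0556] (0.6267715692520142, 0.20303866267204285) (0.016300510615110397, 0.1466703563928604) 21.444608688354492 [0.0498 0.0599]
tray 0.77 [388.8, 182.9, 452.6, 295.0] 5971 [ 0.532  -0.201   0.0077] (0.535567581653595, -0.20118805766105652) (0.13607628643512726, 0.24765299260616302) 83.39325714111328 [0.0031 0.0253]
slider 0.96 [223.0, 152.6, 290.9, 322.8] 4398 [0.
[... 692 characters left out ...]
, array([247., 152.]), array([ 0.4141, -0.4229,  0.    ]))]
scene varnish [(0.86, array([223., 164.]), array([ 0.5003, -0.4388,  0.    ]))]
tool 0.88 [319.7, 308.3, 373.6, 333.6] 301 [0.6333 0.1967 0.0549] (0.6289957165718079, 0.20294612646102905) (0.019331200048327446, 0.14420461654663086) 21.408416748046875 [0.0492 0.0593]
tray 0.64 [220.8, 176.6, 311.8, 249.9] 3359 [ 0.5405 -0.2014  0.0068] (0.5308218002319336, -0.20555070042610168) (0.14925721287727356, 0.2508849501609802) 84.97406005859375 [0.0022 0.0239]
slider 0.57 [294.6, 225.1, 417.7, 362.5] 3571 [0.4879 0.1741 0.0526] (0.5260305404663086, 0.17189830541610718) (0.420011043548584, 0.1286262422800064) 8.777299880981445 [0.0179 0.1052]
```

```bash
python3 -c "
from h import *
o=bot.get_obs();print(o['time'],o['ee_pos'],o['tcp_rot'],o['opening'],bot.hold_point_z)"
```

```text
1.3 [0.13064703 0.5342501  0.23129164] [-1.79999015e+02  1.43785888e-03  1.66258668e+02] 0.08544583929571292 0.0187
```

View pics/top1.png

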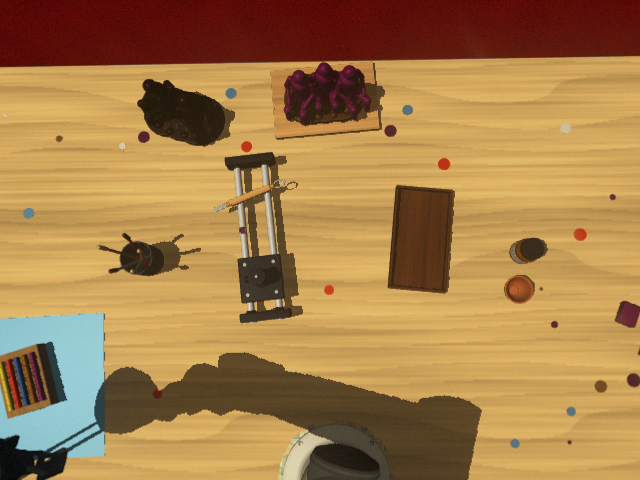

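View pics/scene1.png

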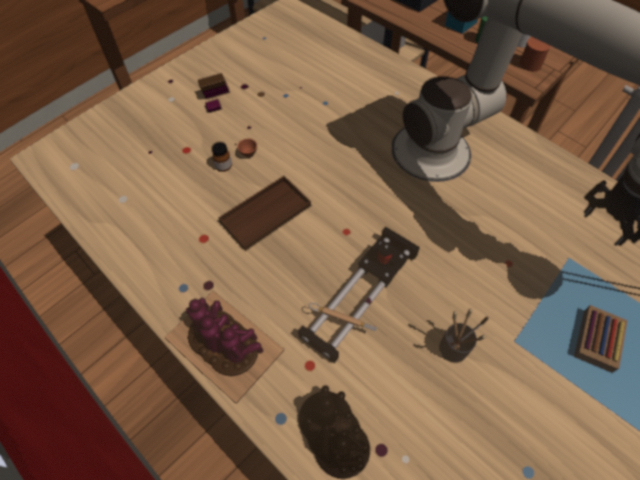

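The top view shows the slider centred near (259,238), the tool from (213,208) to (298,185), and the tray around (421,239). The jar is at (142,258), and the varnish and wax are at (525,250) and (519,289). The networks agree with the pictures. I'll refine the handle, slider and head next.

```bash
cat > m.py <<'E'
from h import *
np.set_printoptions(precision=4,suppress=True)
p=bot.camera("top"); r=bot.trace(p,"tool")[0]["pixels"]
hsv=cv2.cvtColor(p["color"],cv2.COLOR_RGB2HSV)
v,u=np.nonzero(r&(hsv[...,1]>100)&(hsv[...,2]>120))
w=onz(p,np.c_[u,v],.054)[:,:2]; print("handle",len(w),cv2.minAreaRect(w.astype(np.float32)),w.mean(0))
v,u=np.nonzero(r); a=onz(p,np.c_[u,v],.05)[:,:2]; print("whole",cv2.minAreaRect(a.astype(np.float32)))
m=np.zeros((480,640),bool); m[140:335,205:310]=1
c=cloud(p,m); up=c[c[:,2]>.025]
print("slider",[x for x in [cv2.minAreaRect(up[(up[:,2]<.062)][:,:2].astype(np.float32))]])
h=c[c[:,2]>.1]; print("head",len(h),cv2.minEnclosingCircle(h[:,:2].astype(np.float32)),h.mean(0),np.median(h[:,2]))
pl=c[(c[:,2]>.05)&(c[:,2]<.066)&(c[:,0]<.52)&(c[:,0]>.385)]; print("plate",cv2.minAreaRect(pl[:,:2].astype(np.float32)))
E
python3 m.py
python3 - <<'E'
from h import *
p=bot.camera("top"); save(p,"crop1.png",(200,140,320,330))
E
```

```text
handle 295 ((0.6258891224861145, 0.20439791679382324), (0.014704732224345207, 0.14759589731693268), 23.30824851989746) [0.6313 0.193 ]
whole ((0.6274352669715881, 0.20361725986003876), (0.016641264781355858, 0.15148741006851196), 21.82418441772461)
slider [((0.5383162498474121, 0.18800365924835205), (0.38644248247146606, 0.16660605370998383), 2.2643747329711914)]
head 257 ((0.44233623147010803, 0.16252300143241882), 0.018900331109762192) [0.4423 0.1623 0.1168] 0.1167861825366423
plate ((0.4426628351211548, 0.16357627511024475), (0.10060687363147736, 0.09705102443695068), 6.070716857910156)
```

play_rows(
  targets=[
    {"grip": 0,"linear": [3,-2,2]},
    {"grip": 60,"linear": [49,-34,-6],"delta_rot": [0,0,-0.97]},
    {"grip": 100,"linear": [49,-34,-6],"delta_rot": [0,0,-0.97]},
    {"grip": 100,"linear": [49,-34,-6],"delta_rot": [0,0,-0.97]},
    {"grip": 100,"linear": [49,-34,-6],"delta_rot": [0,0,-0.97]},
    {"grip": 100,"linear": [49,-34,-6],"delta_rot": [0,0,-0.97]},
    {"grip": 100,"linear": [49,-34,-6],"delta_rot": [0,0,-0.97]},
    {"grip": 100,"linear": [49,-34,-6],"delta_rot": [0,0,-0.97]},
    {"grip": 100,"linear": [49,-34,-6],"delta_rot": [0,0,-0.97]},
    {"grip": 100,"linear": [49,-34,-6],"delta_rot": [0,0,-0.97]},
  ],
  force=40,
)

```text
validation failed for argument at $.ta...
```

play_rows(
  targets=[
    {"grip": 60,"linear": [3,-2,2],"delta_rot": [0,0,0]},
    {"grip": 140,"linear": [50.4,-34.9,-8],"delta_rot": [0,0,-0.951]},
    {"grip": 140,"linear": [50.4,-34.9,-8],"delta_rot": [0,0,-0.951]},
    {"grip": 140,"linear": [50.4,-34.9,-8],"delta_rot": [0,0,-0.951]},
    {"grip": 140,"linear": [50.4,-34.9,-8],"delta_rot": [0,0,-0.951]},
    {"grip": 140,"linear": [50.4,-34.9,-8],"delta_rot": [0,0,-0.951]},
    {"grip": 140,"linear": [50.4,-34.9,-8],"delta_rot": [0,0,-0.951]},
    {"grip": 140,"linear": [50.4,-34.9,-8],"delta_rot": [0,0,-0.951]},
    {"grip": 140,"linear": [50.4,-34.9,-8],"delta_rot": [0,0,-0.951]},
    {"grip": 140,"linear": [50.4,-34.9,-8],"delta_rot": [0,0,-0.951]},
  ],
  force=40,
)

```text
time: 2.45
ee_pos: [0.5264, 0.2599, 0.1743]
tcp_rot: [180.0, -0.0, 111.8]
wrist_force: [-0.1, 1.1, 0.1]
opening: 0.0385
grasp_force: 0.0
```

play_rows(
  targets=[
    {"grip": 160,"linear": [10.8,-7.5,-4],"delta_rot": [0,0,0]},
    {"grip": 160,"linear": [10.8,-7.5,-4],"delta_rot": [0,0,0]},
    {"grip": 160,"linear": [10.8,-7.5,-4],"delta_rot": [0,0,0]},
    {"grip": 160,"linear": [10.8,-7.5,-4],"delta_rot": [0,0,0]},
    {"grip": 160,"linear": [10.8,-7.5,-4],"delta_rot": [0,0,0]},
    {"grip": 160,"linear": [10.8,-7.5,-4],"delta_rot": [0,0,0]},
  ],
)

```text
time: 3.05
ee_pos: [0.6325, 0.187, 0.1349]
tcp_rot: [180.0, -0.0, 111.8]
wrist_force: [-0.1, 0.1, -0.3]
opening: 0.0318
grasp_force: 0.0
```

Run:
```python
from h import *
o=bot.get_obs();print(o['time'],o['ee_pos'],o['tcp_rot'],o['opening'],o['q'])
p=bot.camera("scene"); save(p,"s2.png",(280,210,480,380))
p=bot.camera("top"); save(p,"t2.png",(190,140,340,340))
```

```text
3.05 [0.63248538 0.18699412 0.13489893] [ 1.79982553e+02 -9.56286181e-03  1.11803800e+02] 0.031778599774133276 [1.64654831e+01 1.93841081e+01 1.62754359e+01 8.68748461e+01
 1.11445993e-02 8.46616865e+01]
```

View pics/s2.png

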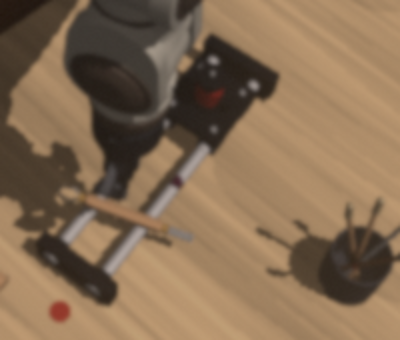

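View pics/crop1.png

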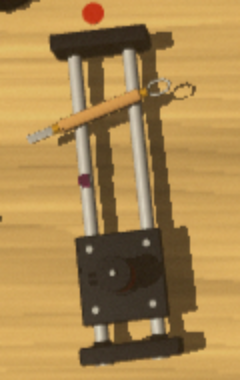

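The crop puts the handle at (62,130)–(140,97), with its middle just left of the gap centre. The gripper is hovering above that point, so I'll descend and grip.

play_rows(
  targets=[
    {"grip": 160,"linear": [0,-0.1,-4],"delta_rot": [0,0,0]},
    {"grip": 160,"linear": [0,-0.1,-7],"delta_rot": [0,0,0]},
    {"grip": 160,"linear": [0,-0.1,-8.5],"delta_rot": [0,0,0]},
    {"grip": 160,"linear": [0,-0.1,-9.8],"delta_rot": [0,0,0]},
    {"grip": 160,"linear": [0,-0.1,-9.8],"delta_rot": [0,0,0]},
    {"grip": 255,"linear": [0,-0.1,-9.8],"delta_rot": [0,0,0]},
    {"grip": 255,"linear": [0,-0.1,-9.8],"delta_rot": [0,0,0]},
    {"grip": 255,"linear": [0,-0.1,-9.8],"delta_rot": [0,0,0]},
    {"grip": 255,"linear": [0,-0.1,-9.8],"delta_rot": [0,0,0]},
  ],
)

```text
time: 4.05
ee_pos: [0.6337, 0.1857, 0.0381]
tcp_rot: [179.9, 0.0, 111.8]
wrist_force: [0.2, 0.8, 6.5]
opening: 0.0138
grasp_force: 41.6
```

play_rows(
  targets=[
    {"grip": 255,"linear": [0,0,3],"delta_rot": [0,0,0]},
    {"grip": 255,"linear": [0,0,8],"delta_rot": [0,0,0]},
    {"grip": 255,"linear": [0,0,11],"delta_rot": [0,0,0]},
    {"grip": 255,"linear": [-2,-4,11],"delta_rot": [0,0,0.14]},
    {"grip": 255,"linear": [-3,-8,11],"delta_rot": [0,0,0.28]},
    {"grip": 255,"linear": [-4,-12.5,11],"delta_rot": [0,0,0.42]},
    {"grip": 255,"linear": [-5,-17,11],"delta_rot": [0,0,0.56]},
    {"grip": 255,"linear": [-6,-21.5,11],"delta_rot": [0,0,0.7]},
    {"grip": 255,"linear": [-7,-26,11],"delta_rot": [0,0,0.84]},
    {"grip": 255,"linear": [-8,-30.5,11],"delta_rot": [0,0,0.97]},
  ],
)

```text
time: 5.05
ee_pos: [0.5523, -0.1213, 0.1469]
tcp_rot: [-180.0, 0.0, 167.7]
wrist_force: [1.8, 0.3, -0.3]
opening: 0.0143
grasp_force: 40.8
```

play_rows(
  targets=[
    {"grip": 255,"linear": [-0.9,-4,0],"delta_rot": [0,0,0.06]},
    {"grip": 255,"linear": [-1.9,-8.2,0],"delta_rot": [0,0,0.124]},
    {"grip": 255,"linear": [-1.9,-8.2,-4],"delta_rot": [0,0,0.124]},
    {"grip": 255,"linear": [-1.9,-8.2,-7],"delta_rot": [0,0,0.124]},
    {"grip": 255,"linear": [-1.9,-8.2,-8],"delta_rot": [0,0,0.124]},
    {"grip": 255,"linear": [-1.9,-8.2,-8],"delta_rot": [0,0,0.124]},
  ],
)

```text
time: 5.65
ee_pos: [0.5331, -0.2012, 0.0655]
tcp_rot: [180.0, -0.1, 174.5]
wrist_force: [-0.2, -0.3, -0.7]
opening: 0.0139
grasp_force: 40.8
```

Run:
```python
from h import *
o=bot.get_obs();print(o['time'],o['ee_pos'],o['tcp_rot'],o['opening'],o['q'])
p=bot.camera("scene"); save(p,"s3.png",(190,120,390,290))
for n in("tool","tray"):
  r=bot.trace(p,n); 
  if r: 
    c=cloud(p,r[0]["pixels"]); print(n,r[0]["conf"],cv2.minAreaRect(c[:,:2].astype(np.float32)),np.percentile(c[:,2],[5,50,95]))
```

```text
5.65 [ 0.53313483 -0.2012404   0.06549838] [ 1.79965130e+02 -1.28888349e-01  1.74455882e+02] 0.013940491007233363 [-2.06798324e+01  7.82635251e+00 -5.15801271e+00  7.71491568e+01
  7.02255074e-06 -1.51356753e+01]
tool 0.75 ((0.49790769815444946, -0.21313196420669556), (0.17156648635864258, 0.08884233981370926), 28.31173324584961) [0.00614031 0.08048956 0.08553649]
tray 0.71 ((0.47546303272247314, 0.43369951844215393), (0.12074205279350281, 0.08090539276599884), 5.161101818084717) [0.00294927 0.05721566 0.15572602]
```

View pics/s3.png

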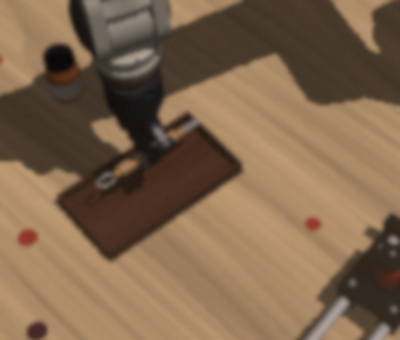

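play_rows(
  targets=[
    {"grip": 255,"linear": [0,0,-3],"delta_rot": [0,0,0]},
    {"grip": 255,"linear": [0,0,-4.5],"delta_rot": [0,0,0]},
    {"grip": 255,"linear": [0,0,-5.3],"delta_rot": [0,0,0]},
    {"grip": 255,"linear": [0,0,-5.6],"delta_rot": [0,0,0]},
    {"grip": 255,"linear": [0,0,-5.8],"delta_rot": [0,0,0]},
    {"grip": 255,"linear": [0,0,-5.8],"delta_rot": [0,0,0]},
  ],
)

```text
time: 6.4
ee_pos: [0.5342, -0.2017, 0.009]
tcp_rot: [-180.0, 0.0, 174.5]
wrist_force: [-0.8, -0.4, -0.1]
opening: 0.0139
grasp_force: 40.8
```

Lower a little further, then release with a small opening and rise.

play_rows(
  targets=[
    {"grip": 255,"linear": [0,0,-0.2],"delta_rot": [0,0,0]},
    {"grip": 255,"linear": [0,0,-0.3],"delta_rot": [0,0,0]},
    {"grip": 180,"linear": [0,0,-0.3],"delta_rot": [0,0,0]},
    {"grip": 150,"linear": [0,0,-0.3],"delta_rot": [0,0,0]},
    {"grip": 150,"linear": [0,0,-0.3],"delta_rot": [0,0,0]},
    {"grip": 150,"linear": [0,0,2],"delta_rot": [0,0,0]},
    {"grip": 100,"linear": [0,0,6],"delta_rot": [0,0,0]},
    {"grip": 60,"linear": [0,0,11],"delta_rot": [0,0,0]},
    {"grip": 50,"linear": [0,0,16],"delta_rot": [0,0,0]},
    {"grip": 50,"linear": [-2,4,19],"delta_rot": [0,0,0]},
  ],
)

```text
time: 7.4
ee_pos: [0.5169, -0.1665, 0.1998]
tcp_rot: [-179.9, 0.2, 174.3]
wrist_force: [-0.2, 1.6, 0.2]
opening: 0.0686
grasp_force: 0.0
```

play_rows(
  targets=[
    {"grip": 50,"linear": [-0.7,3.2,0],"delta_rot": [0,0,-0.14]},
    {"grip": 50,"linear": [-1.4,6.4,0],"delta_rot": [0,0,-0.28]},
    {"grip": 50,"linear": [-2.2,9.6,0],"delta_rot": [0,0,-0.42]},
    {"grip": 50,"linear": [-2.9,12.8,0],"delta_rot": [0,0,-0.56]},
    {"grip": 50,"linear": [-3.6,16,0],"delta_rot": [0,0,-0.7]},
    {"grip": 50,"linear": [-4.3,19.2,0],"delta_rot": [0,0,-0.84]},
    {"grip": 50,"linear": [-5,22.4,0],"delta_rot": [0,0,-0.98]},
    {"grip": 50,"linear": [-5.8,25.6,0],"delta_rot": [0,0,-1.12]},
    {"grip": 50,"linear": [-6.5,28.8,0],"delta_rot": [0,0,-1.26]},
    {"grip": 50,"linear": [-7.2,32.4,0],"delta_rot": [0,0,-1.365]},
  ],
)

```text
time: 8.4
ee_pos: [0.4428, 0.1607, 0.1964]
tcp_rot: [180.0, -0.0, 95.9]
wrist_force: [0.4, -0.4, 0.1]
opening: 0.069
grasp_force: 0.0
```

Run:
```python
from h import *
np.set_printoptions(precision=4,suppress=True)
o=bot.get_obs();print(o['time'],o['ee_pos'],o['tcp_rot'],o['opening'],o['q'])
p=bot.camera("top"); save(p,"t4.png",(360,160,560,320))
r=bot.trace(p,"tool")
for x in r[:2]:
    c=cloud(p,x["pixels"]); print(x["conf"],cv2.minAreaRect(c[:,:2].astype(np.float32)),np.percentile(c[:,2],[5,50,95]))
p=bot.camera("scene")
m=np.zeros((480,640),bool); m[200:300,340:430]=1
c=cloud(p,m); c=c[(c[:,2]>.104)&(c[:,2]<.125)]; print(len(c)); 
if len(c): print(cv2.minEnclosingCircle(c[:,:2].astype(np.float32)),c.mean(0))
```

```text
8.4 [0.4428 0.1607 0.1964] [179.9768  -0.0001  95.905 ] 0.06901335131851691 [ 19.9431  -6.4101  -5.066   91.3216  -0.0055 104.0381]
0.67 ((0.5119606852531433, -0.20006997883319855), (0.01556290965527296, 0.14278379082679749), 84.5948257446289) [0.013  0.019  0.0235]
0.39 ((0.5357856750488281, -0.20241180062294006), (0.1384938508272171, 0.24697676301002502), 84.10649108886719) [0.003  0.0077 0.0255]
183
((0.447688490152359, 0.16355371475219727), 0.02032468095421791) [0.4486 0.1647 0.1149]
```

View pics/t4.png

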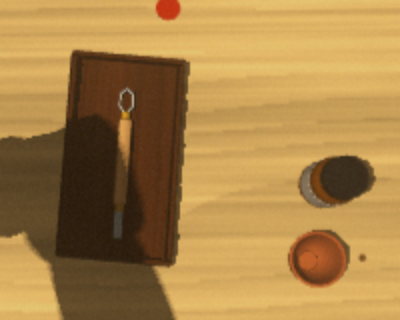

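The tool lies flat in the tray, from about (127,90) to (118,238) in the crop, and the jars are untouched. Next I'll descend on the head.

play_rows(
  targets=[
    {"grip": 50,"linear": [0.1,0.0,-4],"delta_rot": [0,0,0]},
    {"grip": 50,"linear": [0.1,0.0,-7],"delta_rot": [0,0,0]},
    {"grip": 50,"linear": [0.1,0.0,-9],"delta_rot": [0,0,0]},
    {"grip": 50,"linear": [0.1,0.0,-10],"delta_rot": [0,0,0]},
    {"grip": 50,"linear": [0.1,0.0,-10.8],"delta_rot": [0,0,0]},
    {"grip": 50,"linear": [0.1,0.0,-10.8],"delta_rot": [0,0,0]},
  ],
)

```text
time: 9.15
ee_pos: [0.4443, 0.1592, 0.0881]
tcp_rot: [-180.0, 0.0, 96.2]
wrist_force: [-0.7, 1.0, 0.3]
opening: 0.0685
grasp_force: 0.0
```

play_rows(
  targets=[
    {"grip": 70,"linear": [0,0.3,0],"delta_rot": [0,0,0]},
    {"grip": 85,"linear": [0,0.3,0],"delta_rot": [0,0,0]},
    {"grip": 100,"linear": [0,0.3,0],"delta_rot": [0,0,0]},
    {"grip": 110,"linear": [0,0.3,0],"delta_rot": [0,0,0]},
    {"grip": 120,"linear": [0,0.3,0],"delta_rot": [0,0,0]},
    {"grip": 130,"linear": [0,0.3,0],"delta_rot": [0,0,0]},
    {"grip": 140,"linear": [0,0.3,0],"delta_rot": [0,0,0]},
    {"grip": 150,"linear": [0,0.3,0],"delta_rot": [0,0,0]},
    {"grip": 160,"linear": [0,0.3,0],"delta_rot": [0,0,0]},
    {"grip": 170,"linear": [0,0.3,0],"delta_rot": [0,0,0]},
  ],
  force=30,
)

```text
time: 10.15
ee_pos: [0.4443, 0.1626, 0.0885]
tcp_rot: [180.0, -0.0, 96.2]
wrist_force: [-1.5, -0.6, 3.8]
opening: 0.037
grasp_force: 29.9
```

play_rows(
  targets=[
    {"grip": 170,"linear": [0.5,0.05,0],"delta_rot": [0,0,0]},
    {"grip": 170,"linear": [1,0.11,0],"delta_rot": [0,0,0]},
    {"grip": 170,"linear": [1.5,0.16,0],"delta_rot": [0,0,0]},
    {"grip": 170,"linear": [2,0.21,0],"delta_rot": [0,0,0]},
    {"grip": 170,"linear": [2.5,0.27,0],"delta_rot": [0,0,0]},
    {"grip": 170,"linear": [3,0.32,0],"delta_rot": [0,0,0]},
    {"grip": 170,"linear": [3.5,0.37,0],"delta_rot": [0,0,0]},
    {"grip": 170,"linear": [4,0.43,0],"delta_rot": [0,0,0]},
    {"grip": 170,"linear": [4.5,0.48,0],"delta_rot": [0,0,0]},
    {"grip": 170,"linear": [5,0.53,0],"delta_rot": [0,0,0]},
  ],
)

```text
time: 11.15
ee_pos: [0.495, 0.1681, 0.0885]
tcp_rot: [180.0, -0.0, 96.2]
wrist_force: [-2.0, 1.2, 5.3]
opening: 0.0371
grasp_force: 30.2
```

play_rows(
  targets=[
    {"grip": 170,"linear": [0.5,0.05,0],"delta_rot": [0,0,0]},
    {"grip": 170,"linear": [1,0.11,0],"delta_rot": [0,0,0]},
    {"grip": 170,"linear": [1.5,0.16,0],"delta_rot": [0,0,0]},
    {"grip": 170,"linear": [2,0.21,0],"delta_rot": [0,0,0]},
    {"grip": 170,"linear": [2.5,0.27,0],"delta_rot": [0,0,0]},
    {"grip": 170,"linear": [3,0.32,0],"delta_rot": [0,0,0]},
    {"grip": 170,"linear": [3.5,0.37,0],"delta_rot": [0,0,0]},
    {"grip": 170,"linear": [4,0.43,0],"delta_rot": [0,0,0]},
    {"grip": 170,"linear": [4.5,0.48,0],"delta_rot": [0,0,0]},
    {"grip": 170,"linear": [5,0.53,0],"delta_rot": [0,0,0]},
  ],
)

```text
time: 12.15
ee_pos: [0.545, 0.1736, 0.0885]
tcp_rot: [180.0, -0.0, 96.3]
wrist_force: [-1.9, 2.3, 5.7]
opening: 0.037
grasp_force: 30.2
```

play_rows(
  targets=[
    {"grip": 170,"linear": [0.5,0.05,0],"delta_rot": [0,0,0]},
    {"grip": 170,"linear": [1,0.11,0],"delta_rot": [0,0,0]},
    {"grip": 170,"linear": [1.5,0.16,0],"delta_rot": [0,0,0]},
    {"grip": 170,"linear": [2,0.21,0],"delta_rot": [0,0,0]},
    {"grip": 170,"linear": [2.5,0.27,0],"delta_rot": [0,0,0]},
    {"grip": 170,"linear": [3,0.32,0],"delta_rot": [0,0,0]},
    {"grip": 170,"linear": [3.5,0.37,0],"delta_rot": [0,0,0]},
    {"grip": 170,"linear": [4,0.43,0],"delta_rot": [0,0,0]},
    {"grip": 170,"linear": [4.5,0.48,0],"delta_rot": [0,0,0]},
    {"grip": 170,"linear": [5,0.53,0],"delta_rot": [0,0,0]},
  ],
)

```text
time: 13.15
ee_pos: [0.5944, 0.179, 0.0885]
tcp_rot: [-180.0, -0.1, 96.3]
wrist_force: [-6.1, 1.5, 8.5]
opening: 0.037
grasp_force: 30.4
```

play_rows(
  targets=[
    {"grip": 170,"linear": [0.5,0.05,0],"delta_rot": [0,0,0]},
    {"grip": 170,"linear": [1,0.11,0],"delta_rot": [0,0,0]},
    {"grip": 170,"linear": [1.5,0.16,0],"delta_rot": [0,0,0]},
    {"grip": 170,"linear": [2,0.21,0],"delta_rot": [0,0,0]},
    {"grip": 170,"linear": [2.5,0.27,0],"delta_rot": [0,0,0]},
    {"grip": 170,"linear": [3,0.32,0],"delta_rot": [0,0,0]},
    {"grip": 170,"linear": [3.5,0.37,0],"delta_rot": [0,0,0]},
    {"grip": 170,"linear": [4,0.43,0],"delta_rot": [0,0,0]},
    {"grip": 170,"linear": [4.5,0.48,0],"delta_rot": [0,0,0]},
    {"grip": 170,"linear": [4.8,0.51,0],"delta_rot": [0,0,0]},
  ],
)

```text
time: 14.15
ee_pos: [0.6431, 0.1844, 0.0885]
tcp_rot: [180.0, -0.1, 96.3]
wrist_force: [-1.8, 2.5, 7.2]
opening: 0.0369
grasp_force: 30.2
```

Now slow steps until the stop is felt.

play_rows(
  targets=[
    {"grip": 170,"linear": [0.3,0.03,0],"delta_rot": [0,0,0]},
    {"grip": 170,"linear": [0.6,0.06,0],"delta_rot": [0,0,0]},
    {"grip": 170,"linear": [0.9,0.1,0],"delta_rot": [0,0,0]},
    {"grip": 170,"linear": [1.1,0.12,0],"delta_rot": [0,0,0]},
    {"grip": 170,"linear": [1.2,0.13,0],"delta_rot": [0,0,0]},
  ],
)

```text
time: 14.65
ee_pos: [0.655, 0.1857, 0.0885]
tcp_rot: [180.0, -0.1, 96.3]
wrist_force: [-2.1, 2.9, 6.9]
opening: 0.0367
grasp_force: 30.3
```

play_rows(
  targets=[
    {"grip": 170,"linear": [0.2,0.02,0],"delta_rot": [0,0,0]},
    {"grip": 170,"linear": [0.4,0.04,0],"delta_rot": [0,0,0]},
    {"grip": 170,"linear": [0.5,0.05,0],"delta_rot": [0,0,0]},
  ],
)

```text
time: 14.95
ee_pos: [0.6597, 0.1862, 0.0885]
tcp_rot: [180.0, -0.1, 96.3]
wrist_force: [-6.9, 3.6, 8.4]
opening: 0.0369
grasp_force: 30.5
```

play_rows(
  targets=[
    {"grip": 170,"linear": [0.1,0.01,0],"delta_rot": [0,0,0]},
    {"grip": 170,"linear": [0.2,0.02,0],"delta_rot": [0,0,0]},
    {"grip": 170,"linear": [0.2,0.02,0],"delta_rot": [0,0,0]},
  ],
)

```text
time: 15.25
ee_pos: [0.6597, 0.1862, 0.0885]
tcp_rot: [-179.8, -0.1, 96.3]
wrist_force: [-14.3, 1.7, 10.4]
opening: 0.0367
grasp_force: 30.7
```

play_rows(
  targets=[
    {"grip": 170,"linear": [0.1,0.01,0],"delta_rot": [0,0,0]},
    {"grip": 170,"linear": [0.1,0.01,0],"delta_rot": [0,0,0]},
    {"grip": 170,"linear": [0.1,0.01,0],"delta_rot": [0,0,0]},
  ],
)

```text
time: 15.55
ee_pos: [0.6598, 0.1862, 0.0885]
tcp_rot: [-179.7, -0.1, 96.3]
wrist_force: [-19.4, 1.2, 12.3]
opening: 0.0367
grasp_force: 31.0
```

Run:
```python
from h import *
o=bot.get_obs();print(o['time'],o['ee_pos'],o['wrist_force'])
p=bot.camera("top"); 
for t,z in(("plate",.058),("head_top",.116)):
    print(t,[(x["conf"],onz(p,[x["pixel"]],z)[0]) for x in bot.pinpoint(p,t)[:1]])
p=bot.camera("scene"); save(p,"s5.png",(280,210,480,380))
```

```text
15.55 [0.65975971 0.18620204 0.08845575] [-19.417954     1.1770366   12.31412874]
plate [(0.75, array([0.65910589, 0.18336489, 0.058     ]))]
head_top [(0.71, array([0.65817356, 0.18743132, 0.116     ]))]
```

View pics/s5.png

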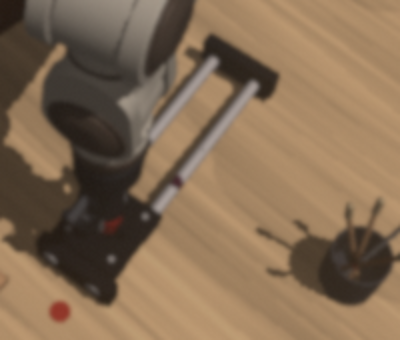

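The plate sits against the far block, around (100,270) in the crop, with force rising and no motion, so the far stop is reached. Now I'll run it back.

play_rows(
  targets=[
    {"grip": 170,"linear": [-0.3,-0.03,0],"delta_rot": [0,0,0]},
    {"grip": 170,"linear": [-0.7,-0.07,0],"delta_rot": [0,0,0]},
    {"grip": 170,"linear": [-1.2,-0.13,0],"delta_rot": [0,0,0]},
    {"grip": 170,"linear": [-1.7,-0.18,0],"delta_rot": [0,0,0]},
    {"grip": 170,"linear": [-2.2,-0.24,0],"delta_rot": [0,0,0]},
    {"grip": 170,"linear": [-2.7,-0.29,0],"delta_rot": [0,0,0]},
    {"grip": 170,"linear": [-3.2,-0.34,0],"delta_rot": [0,0,0]},
    {"grip": 170,"linear": [-3.7,-0.4,0],"delta_rot": [0,0,0]},
    {"grip": 170,"linear": [-4.2,-0.45,0],"delta_rot": [0,0,0]},
    {"grip": 170,"linear": [-4.7,-0.5,0],"delta_rot": [0,0,0]},
  ],
)

```text
time: 16.75
ee_pos: [0.6157, 0.1813, 0.0885]
tcp_rot: [179.9, -0.1, 96.3]
wrist_force: [1.3, 4.9, 4.6]
opening: 0.0367
grasp_force: 30.2
```

play_rows(
  targets=[
    {"grip": 170,"linear": [-0.5,-0.05,0],"delta_rot": [0,0,0]},
    {"grip": 170,"linear": [-1,-0.11,0],"delta_rot": [0,0,0]},
    {"grip": 170,"linear": [-1.5,-0.16,0],"delta_rot": [0,0,0]},
    {"grip": 170,"linear": [-2,-0.21,0],"delta_rot": [0,0,0]},
    {"grip": 170,"linear": [-2.5,-0.27,0],"delta_rot": [0,0,0]},
    {"grip": 170,"linear": [-3,-0.32,0],"delta_rot": [0,0,0]},
    {"grip": 170,"linear": [-3.5,-0.37,0],"delta_rot": [0,0,0]},
    {"grip": 170,"linear": [-4,-0.43,0],"delta_rot": [0,0,0]},
    {"grip": 170,"linear": [-4.5,-0.48,0],"delta_rot": [0,0,0]},
    {"grip": 170,"linear": [-5,-0.53,0],"delta_rot": [0,0,0]},
  ],
)

```text
time: 17.75
ee_pos: [0.5655, 0.1758, 0.0885]
tcp_rot: [179.9, -0.1, 96.3]
wrist_force: [1.0, 5.0, 5.9]
opening: 0.037
grasp_force: 30.3
```

play_rows(
  targets=[
    {"grip": 170,"linear": [-0.5,-0.05,0],"delta_rot": [0,0,0]},
    {"grip": 170,"linear": [-1,-0.11,0],"delta_rot": [0,0,0]},
    {"grip": 170,"linear": [-1.5,-0.16,0],"delta_rot": [0,0,0]},
    {"grip": 170,"linear": [-2,-0.21,0],"delta_rot": [0,0,0]},
    {"grip": 170,"linear": [-2.5,-0.27,0],"delta_rot": [0,0,0]},
    {"grip": 170,"linear": [-3,-0.32,0],"delta_rot": [0,0,0]},
    {"grip": 170,"linear": [-3.5,-0.37,0],"delta_rot": [0,0,0]},
    {"grip": 170,"linear": [-4,-0.43,0],"delta_rot": [0,0,0]},
    {"grip": 170,"linear": [-4.5,-0.48,0],"delta_rot": [0,0,0]},
    {"grip": 170,"linear": [-5,-0.53,0],"delta_rot": [0,0,0]},
  ],
)

```text
time: 18.75
ee_pos: [0.5156, 0.1703, 0.0885]
tcp_rot: [179.9, -0.0, 96.2]
wrist_force: [1.6, 5.7, 5.0]
opening: 0.037
grasp_force: 30.3
```

play_rows(
  targets=[
    {"grip": 170,"linear": [-0.5,-0.05,0],"delta_rot": [0,0,0]},
    {"grip": 170,"linear": [-1,-0.11,0],"delta_rot": [0,0,0]},
    {"grip": 170,"linear": [-1.5,-0.16,0],"delta_rot": [0,0,0]},
    {"grip": 170,"linear": [-2,-0.21,0],"delta_rot": [0,0,0]},
    {"grip": 170,"linear": [-2.5,-0.27,0],"delta_rot": [0,0,0]},
    {"grip": 170,"linear": [-3,-0.32,0],"delta_rot": [0,0,0]},
    {"grip": 170,"linear": [-3.5,-0.37,0],"delta_rot": [0,0,0]},
    {"grip": 170,"linear": [-4,-0.43,0],"delta_rot": [0,0,0]},
    {"grip": 170,"linear": [-4.5,-0.48,0],"delta_rot": [0,0,0]},
    {"grip": 170,"linear": [-5,-0.53,0],"delta_rot": [0,0,0]},
  ],
)

```text
time: 19.75
ee_pos: [0.4654, 0.1648, 0.0885]
tcp_rot: [180.0, -0.0, 96.2]
wrist_force: [1.7, 3.5, 5.7]
opening: 0.0369
grasp_force: 30.3
```

play_rows(
  targets=[
    {"grip": 170,"linear": [-0.5,-0.05,0],"delta_rot": [0,0,0]},
    {"grip": 170,"linear": [-1,-0.11,0],"delta_rot": [0,0,0]},
    {"grip": 170,"linear": [-1.5,-0.16,0],"delta_rot": [0,0,0]},
    {"grip": 170,"linear": [-2,-0.21,0],"delta_rot": [0,0,0]},
    {"grip": 170,"linear": [-2.5,-0.27,0],"delta_rot": [0,0,0]},
    {"grip": 170,"linear": [-2.9,-0.31,0],"delta_rot": [0,0,0]},
    {"grip": 170,"linear": [-3.3,-0.35,0],"delta_rot": [0,0,0]},
    {"grip": 170,"linear": [-3.6,-0.38,0],"delta_rot": [0,0,0]},
    {"grip": 170,"linear": [-3.8,-0.4,0],"delta_rot": [0,0,0]},
  ],
)

```text
time: 20.65
ee_pos: [0.4274, 0.1607, 0.0885]
tcp_rot: [180.0, 0.0, 96.2]
wrist_force: [0.4, 2.7, 5.9]
opening: 0.0371
grasp_force: 30.3
```

play_rows(
  targets=[
    {"grip": 170,"linear": [-0.2,-0.02,0],"delta_rot": [0,0,0]},
    {"grip": 170,"linear": [-0.4,-0.04,0],"delta_rot": [0,0,0]},
    {"grip": 170,"linear": [-0.6,-0.06,0],"delta_rot": [0,0,0]},
    {"grip": 170,"linear": [-0.6,-0.06,0],"delta_rot": [0,0,0]},
  ],
)

```text
time: 21.05
ee_pos: [0.4212, 0.16, 0.0884]
tcp_rot: [180.0, 0.0, 96.2]
wrist_force: [-0.5, 1.8, 6.1]
opening: 0.0369
grasp_force: 30.4
```

play_rows(
  targets=[
    {"grip": 170,"linear": [-0.2,-0.02,0],"delta_rot": [0,0,0]},
    {"grip": 170,"linear": [-0.3,-0.03,0],"delta_rot": [0,0,0]},
    {"grip": 170,"linear": [-0.3,-0.03,0],"delta_rot": [0,0,0]},
  ],
)

```text
time: 21.35
ee_pos: [0.4208, 0.1599, 0.0886]
tcp_rot: [179.7, 0.0, 96.2]
wrist_force: [15.3, 3.8, -2.6]
opening: 0.037
grasp_force: 30.6
```

play_rows(
  targets=[
    {"grip": 170,"linear": [-0.1,-0.01,0],"delta_rot": [0,0,0]},
    {"grip": 170,"linear": [-0.2,-0.02,0],"delta_rot": [0,0,0]},
    {"grip": 170,"linear": [-0.2,-0.02,0],"delta_rot": [0,0,0]},
  ],
)

```text
time: 21.65
ee_pos: [0.4207, 0.1599, 0.0886]
tcp_rot: [179.5, 0.0, 96.2]
wrist_force: [27.0, 4.2, -9.3]
opening: 0.037
grasp_force: 31.3
```

Near stop reached: travel between the stops is 0.240 m. I'll ease off, open and rise.

play_rows(
  targets=[
    {"grip": 170,"linear": [0.2,0.02,0],"delta_rot": [0,0,0]},
    {"grip": 170,"linear": [0.4,0.04,0],"delta_rot": [0,0,0]},
    {"grip": 140,"linear": [0.4,0.04,0],"delta_rot": [0,0,0]},
    {"grip": 110,"linear": [0.4,0.04,0],"delta_rot": [0,0,0]},
    {"grip": 80,"linear": [0.4,0.04,0],"delta_rot": [0,0,0]},
    {"grip": 50,"linear": [0.4,0.04,0],"delta_rot": [0,0,0]},
    {"grip": 50,"linear": [0.4,0.04,0],"delta_rot": [0,0,0]},
    {"grip": 50,"linear": [0.4,0.04,3],"delta_rot": [0,0,0]},
    {"grip": 50,"linear": [0.4,0.04,7],"delta_rot": [0,0,0]},
    {"grip": 50,"linear": [0.4,0.04,12],"delta_rot": [0,0,0]},
  ],
)

```text
time: 22.65
ee_pos: [0.4194, 0.1597, 0.2083]
tcp_rot: [-179.8, 0.0, 96.2]
wrist_force: [0.9, 0.9, 0.6]
opening: 0.0688
grasp_force: 0.0
```

play_rows(
  targets=[
    {"grip": 50,"linear": [0,0,4],"delta_rot": [0,0,0]},
    {"grip": 50,"linear": [0,-4,6],"delta_rot": [0,0,0]},
    {"grip": 50,"linear": [0,-8,6],"delta_rot": [0,0,0]},
    {"grip": 50,"linear": [-2,-12,6],"delta_rot": [0,0,0]},
    {"grip": 50,"linear": [-4,-15,6],"delta_rot": [0,0,0]},
    {"grip": 50,"linear": [-4,-15,6],"delta_rot": [0,0,0]},
  ],
)

```text
time: 23.25
ee_pos: [0.3786, 0.0077, 0.269]
tcp_rot: [180.0, 0.0, 96.1]
wrist_force: [0.5, 0.2, 0.4]
opening: 0.0684
grasp_force: 0.0
```

Run:
```python
from h import *
np.set_printoptions(precision=4,suppress=True)
p=bot.camera("top"); save(p,"t6.png")
for t,z in(("plate",.058),("head_top",.116),("brush_jar",0),("wax_pot",0),("varnish",0)):
    print(t,[(x["conf"],onz(p,[x["pixel"]],z)[0]) for x in bot.pinpoint(p,t)[:1]])
m=np.zeros((480,640),bool); m[140:335,205:310]=1
c=cloud(p,m); h=c[(c[:,2]>.1)&(c[:,2]<.125)]
if len(h): print("head",len(h),cv2.minEnclosingCircle(h[:,:2].astype(np.float32)))
```

```text
plate []
head_top [(0.94, array([0.4178, 0.1626, 0.116 ]))]
brush_jar [(0.63, array([0.4953, 0.4332, 0.    ]))]
wax_pot [(0.69, array([ 0.4066, -0.4123,  0.    ]))]
varnish [(0.62, array([ 0.5061, -0.4287,  0.    ]))]
head 106 ((0.42042550444602966, 0.1635304093360901), 0.017975911498069763)
```

View pics/t6.png

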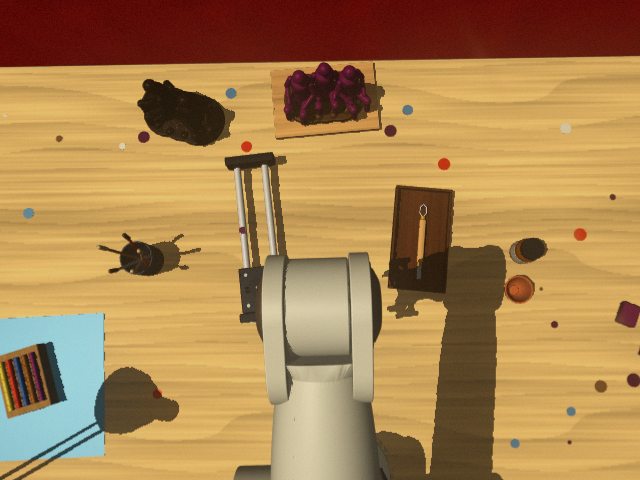

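The tool is flat in the tray at about (421,240). The carriage plate is against the near block around (248,295), the jars are unmoved, and the arm is clear.

```bash
python3 -c "
from workcell import bot
print(bot.job_done())"
```

```text
the job is handed in; nothing more can be done
None
```

The job is handed in: the tool lies flat in the tray, and the carriage was run slowly to the far stop and back and left against the near stop, with the jar, pot and varnish not visibly moved and the arm clear.

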